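# Prop leg over centre, then hold the dotted panel upright

### The arm

A 6-joint arm with a two-finger parallel gripper is mounted at the origin on the work surface. World frame = base frame: x ahead of the robot, y to its left, z up, the work surface at z = 0. Lengths are in mm, angles in degrees, forces in N, time in s.
With the tool pointing down it reaches from about 300 to 850 mm from the base axis. Payload 4.2 kg.
Tool frame: the origin (TCP) lies midway between the tips of the shut fingers; the grasp point (between the pads) lies 19 mm behind it; z points along the fingers, y is the line along which they close (so a half turn about z gives the same grasp; the last joint's range is limited). The gripper opens to 91 mm and grips with 3 to 60 N. Pads are 32 mm wide; open, the fingers measure 118 mm over their backs; the gripper's body (76 mm by 178 mm) begins 60 mm behind the grasp point.
Start: joints at [73.224, 18.312, 89.639, -0, 72.044, -1.146], TCP at [154.924, 553.756, 178.776] pointing down, gripper open.
Joint ranges: [-177.97, 177.97], [-48.28, 115.42], [12.27, 149.76], [-77.06, 257.06], [2.81, 150.46], [-146.56, 146.56]. Speed limits (degrees/s): [147.25, 147.25, 180, 180, 180, 180].

### API

Orientations are given as [roll, pitch, yaw] about the fixed x, y, z axes, in that order (R = Rz(yaw) Ry(pitch) Rx(roll)).
In Python, from workcell import env gives the robot as it stands.
- The arm moves only by the shell command python3 -m jog 'ROWS' [FORCE]. ROWS is a JSON object of lists of equal length, an entry for each row: "jaw": the finger opening in mm, from 0 to 91.2; "slide": the shift along the tool's x, y, z in units of 30 mm (1.0 is 30 mm), a list of three; "spin": the turn about the tool's z in units of 8 degrees (1.0 is 8 degrees). In form: {"jaw": [jaw, ...], "slide": [[dx, dy, dz], ...], "spin": [spin, ...]}. A call has 1 to 10 rows; each row shifts and turns the commanded pose from where the row before left it, along the tool's axes as they then stand; what a row does not reach is not made up. A row lasts 1/10 s, in which the tool goes at most 50 mm and 8.59 degrees, less where a joint would pass 70% of its speed; a pose out of reach is approached as far as the arm can. A call is refused whole if a number of a shift passes 1 or a number of a turn 1, either way. A call with a gripper value outside its range is refused whole. The fingers move at their own pace and stop on an object; FORCE is the grip in N (left out, the last holds). Time passes only in rows, so rows that do not move let the fingers close. It gives the time, the measured TCP pose, the force, the opening and the grip force at its end, in the units of the state.
- env.state(): the state, without advancing time (a new reading comes with each control period).
- env.grab_frame(name): name is "side" or "top" or "wrist"; returns the picture (384x512x3 uint8, red, green, blue); there is no depth.
- env.camera_model(name): a dict with "fx", "fy", "cx", "cy" (pixels), "camera_from_world" (4x4, takes a point from world to camera coordinates). Camera axes: x right, y up, looking along -z (the intrinsics and any distortion apply to the point x, -y, -z); pixel columns grow to the right and rows downward; lengths in mm; the calibration is good to about 2 mm. A picture is of the moment at which its call begins: read the wrist's pose just before it. camera_model takes no time and is no camera call; for the wrist camera it gives the pose at the moment of the call.
- env.job_done(): hands the job in; it is judged then, once.
The state is a dict: "time_s": time; "qpos": joint angles; "qvel": joint speeds; "effort": joint torques, N m; "ee_pos": TCP position; "ee_rot": TCP orientation; "force": force on the tool from outside, world axes, zero at the start; "torque": the same for the moment, N m; "gripper_width": finger opening in mm; "gripper_force": force on a finger pad.
Only numpy, scipy, OpenCV 4.12 (cv2) and the standard library are available. Lean on these libraries where they do the work, as an engineer would, in place of code of your own. Each camera call takes 0.05 s, during which the arm holds its last target. There are 200 camera calls.

### The job

A framed panel lies face down on its tilting stand on the engraving bench: while it still lies flat, flip the support leg on its back over centre and fully down against its stop. Then take the panel by the bar handle, swing it up to upright so that its dotted face shows, without ever letting it drop back onto the leg, and finish while still holding it dead upright by the handle. Leave the other things on the bench where they are.

Things in the scene. Friction and masses are not known exactly. Their poses are not given: they have to be found in the camera images.
- panel (a joint): the framed panel's hinge on its fixed stand, rad: 0 = flat, face down; 1.571 = upright; stop at 1.771, leaning back with the leg's foot on the stand's base plate. It turns freely and is back-heavy: let go above about 1.45 it falls back onto its leg, below that it falls flat
- panel_top_edge (a point): middle of the panel's top edge = hinge axes (0, 225, 9) mm. Panel: dark wooden frame 160 mm wide, 18 mm thick, recessed plywood back, dotted glass face (underneath at first); about 0.65 kg with handle and leg
- panel_hinge (a point): middle of the hinge line, 18 mm above the table; x along the hinge line; while flat, y points level from hinge to handle and z up (the panel's back). These axes turn with the panel, which rises about +x: y swings up, z swings to the side away from where the handle lay
- handle: steel bar handle beyond the top edge: a round sleeve 12 mm thick that spins freely, 88 mm free between its two posts, 34 mm free between bar and frame edge. Origin = middle of the bar = hinge axes (0, 265, 18) mm: 36 mm above the table while flat, 283 mm when upright; x along it and the hinge line
- leg (a joint): the support leg's pivot on the panel's back, rad: 0 = folded, rising 0.2 rad off the panel towards the handle; about 1.37 = straight out from the back (balance point while the panel is flat); 2.24 = fully flipped, at its stop, slanting to the hinge side. Turns freely about the hinge line's direction; gravity drops it to either end
- leg_pivot (a point): pivot of the leg = hinge axes (0, 102, 30) mm, 48 mm above the table while flat. Its axes turn with the leg and match the panel's when folded; the leg points along (0, cos 0.2, sin 0.2) in them
- leg_grip (a point): point amid the leg 85 mm from its pivot, a good place to pinch its sides. The leg is a flat aluminium bar 12 mm wide (along the hinge line), 6 mm thick, 115 mm long, with an 8 mm thick rubber foot on its last 15 mm. Folded, this point is 65 mm above the table, 37 mm above the plywood back
- handpiece: bystander: a dark engraving handpiece, 150 mm long, 28 mm thick, lying down; origin at the centre of its underside
- tape: bystander: a roll of pale tape lying flat, 80 mm across, 24 mm high; origin at the centre of its underside
- jar: bystander: a small lidded glass jar, 56 mm across, 60 mm high; origin at the centre of its underside
- cleaner: bystander: a white cleaner bottle, 60 mm across, 160 mm high; origin at the centre of its underside
- sample: bystander: a square glass sample with white dots, 90 x 90 x 6 mm, lying flat; origin at the centre of its underside
- mug: bystander: a white mug with a handle, 76 mm across, 90 mm high; origin at the centre of its underside
- brush: bystander: a hand brush lying down; origin under its middle

How it is judged:
By the outcome, as a careful person would: the job done as asked, in the order asked, and still so for the second after the job is handed in, while the arm keeps its last pose, push and grip.
It also fails if it takes over 64 s, if anything falls off the work surface, if the arm or the gripper's body presses on something with over 40 N, if the wrist force passes 120 N, or if a joint passes its speed limit or range.

## Working session

There is one attempt and no reset: what is moved stays moved. The work goes in short steps, Python scripts to look and compute and a shell command to move; the robot and the scene stay as the last step left them, time stands still between calls to the robot, and variables do not carry over. Pictures are saved under pics/ and viewed, at most 10 in all, crops included, and the job is handed in when it is done.

```bash
ls; mkdir -p pics; python3 - <<'E'
from workcell import env
import cv2,numpy as np
s=env.state();print({k:np.round(v,2).tolist() for k,v in s.items()})
for n in("side","top"):
    m=env.camera_model(n);print(n,{k:np.round(v,3).tolist() for k,v in m.items()})
    cv2.imwrite(f"pics/{n}0.png",env.grab_frame(n)[...,::-1])
a=cv2.imread("pics/side0.png");b=cv2.imread("pics/top0.png")
cv2.imwrite("pics/s.png",cv2.resize(a,(780,585)));cv2.imwrite("pics/t.png",cv2.resize(b,(780,585)))
E
```

```text
pics
{'time_s': 0.0, 'qpos': [73.22, 18.35, 89.71, -0.0, 72.04, -1.15], 'qvel': [-0.01, 0.03, 0.02, -0.05, -0.03, -0.06], 'effort': [-0.0, -41.25, -23.2, 0.07, 0.05, -0.0], 'ee_pos': [154.77, 553.2, 177.92], 'ee_rot': [-179.9, -0.0, 164.37], 'force': [0.06, 0.05, 0.45], 'torque': [-0.01, 0.06, -0.03], 'gripper_force': 0.0, 'gripper_width': 91.26}
side {'fx': 432.582, 'fy': 432.582, 'cx': 256.983, 'cy': 193.158, 'camera_from_world': [[-0.945, -0.326, -0.011, 517.505], [0.223, -0.67, 0.708, -182.373], [-0.238, 0.667, 0.706, -1085.341], [0.0, 0.0, 0.0, 1.0]]}
top {'fx': 418.312, 'fy': 418.312, 'cx': 256.909, 'cy': 184.707, 'camera_from_world': [[-0.018, -1.0, 0.0, -11.713], [0.99, -0.018, 0.141, -537.152], [-0.141, 0.003, 0.99, -1528.869], [0.0, 0.0, 0.0, 1.0]]}
```

View pics/s.png

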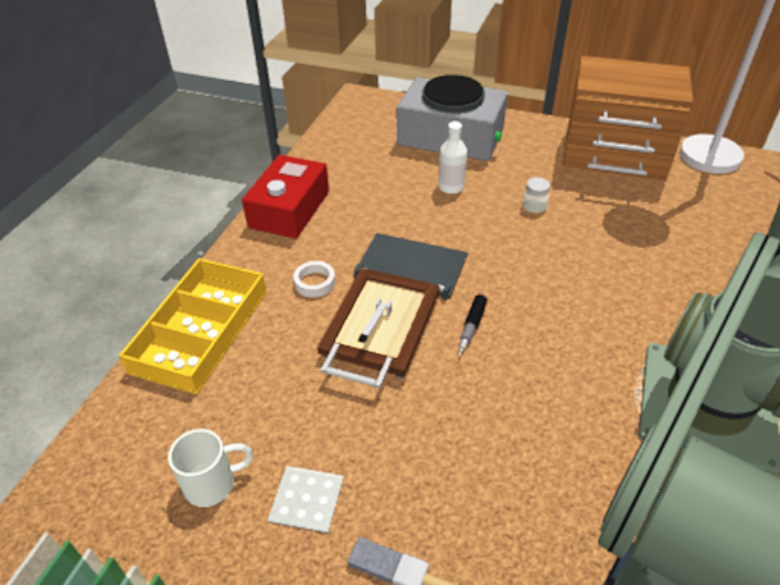

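View pics/t.png

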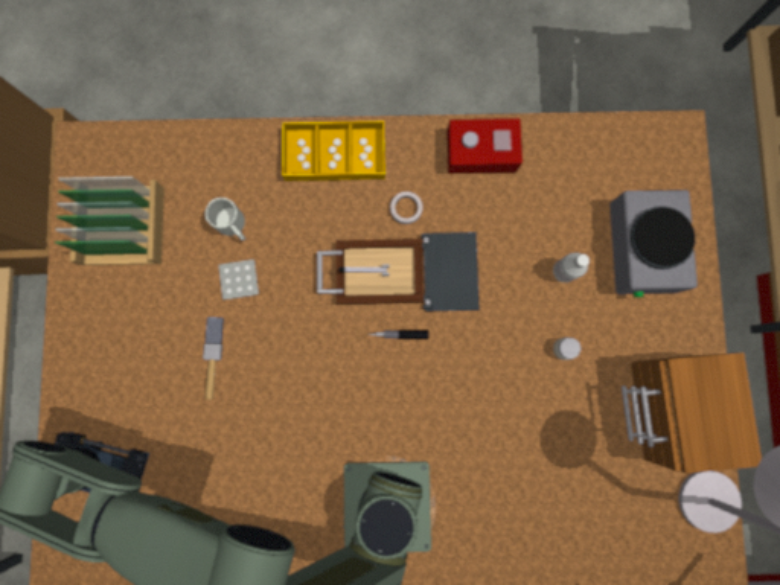

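The side picture shows the panel flat. In the top picture its handle bar is at about (318,272), the leg runs from foot (340,270) to pivot (385,270), and the hinge edge is at x≈421, next to the stand plate. So the hinge axes roughly match the world axes. The handpiece is at (400,335) and the tape at (406,207).

```bash
cat > h.py <<'E'
import numpy as np,cv2
from workcell import env
def ray(m,u,v):
    T=np.array(m["camera_from_world"]);R=T[:3,:3];c=-R.T@T[:3,3]
    d=R.T@np.array([(u-m["cx"])/m["fx"],-(v-m["cy"])/m["fy"],-1.]);return c,d/np.linalg.norm(d)
def plane(m,u,v,z):
    c,d=ray(m,u,v);return c+d*(z-c[2])/d[2]
def tri(obs):
    A=np.zeros((3,3));b=np.zeros(3);L=[]
    for m,u,v in obs:
        c,d=ray(m,u,v);P=np.eye(3)-np.outer(d,d);A+=P;b+=P@c;L.append((c,P))
    x=np.linalg.solve(A,b);return x,[np.linalg.norm(P@(x-c)) for c,P in L]
def proj(m,p):
    q=np.array(m["camera_from_world"])@np.r_[p,1];return np.array([m["cx"]+m["fx"]*q[0]/-q[2],m["cy"]-m["fy"]*q[1]/-q[2]])
E
python3 - <<'E'
from h import *
t=env.camera_model("top");s=env.camera_model("side");k=512/780
np.set_printoptions(precision=1,suppress=True)
for n,a,b in[("bar mid",(318,272),(353,376)),("bar end far",(317,252),(325,371)),("bar end near",(317,293),(380,382)),("foot",(341,270),(364,338)),("hinge far corner",(421,238),(368,272)),("hinge near",(421,303),(438,288))]:
    print(n,plane(t,a[0]*k,a[1]*k,36),*tri([(t,a[0]*k,a[1]*k),(s,b[0]*k,b[1]*k)]))
w=env.camera_model("wrist");T=w["camera_from_world"];print(w["fx"],w["fy"],w["cx"],w["cy"],T,-T[:3,:3].T@T[:3,3])
E
```

```text
bar mid [563.9 159.   36. ] [561.3 158.   40.9] [np.float64(1.757201671023768), np.float64(1.757201671023709)]
bar end far [614.1 161.3  36. ] [611.4 160.6  37.2] [np.float64(2.481343500996173), np.float64(2.4813435009960454)]
bar end near [511.7 161.5  36. ] [510.7 160.3  47.8] [np.float64(0.5376424819819653), np.float64(0.53764248198189)]
foot [567.8 102.2  36. ] [561.5  99.3  71.6] [np.float64(0.50865407059059), np.float64(0.5086540705905009)]
hinge far corner [644.7 -97.2  36. ] [638.4 -99.3  26.3] [np.float64(8.311022666354601), np.float64(8.311022666354694)]
hinge near [482.3 -93.2  36. ] [484.6 -93.   33. ] [np.float64(1.953236235079441), np.float64(1.9532362350795143)]
268.2616690062343 268.2616690062343 258.28898174501506 190.52523082256207 [[   0.3    1.    -0.  -573.6]
 [  -0.9    0.3   -0.2   27.6]
 [  -0.2    0.1    1.  -391.3]
 [   0.     0.     0.     1. ]] [ 89.2 571.8 384.6]
```

```bash
python3 -m jog '{"jaw":[40,40,40,40,40,40,40,40,40,40],"slide":[[0,0,-0.2],[0,0,-0.2],[0,0,-0.2],[0,0,-0.2],[0,0,-0.2],[0,0,-0.2],[0,0,-0.2],[0,0,-0.2],[0,0,-0.2],[0,0,-0.2]],"spin":[0.93,0.93,0.93,0.93,0.93,0.93,0.93,0.93,0.93,0.93]}' 15
python3 -m jog '{"jaw":[40,40,40,40,40,40,40,40,40,40],"slide":[[-0.79,0.68,0],[-0.79,0.68,0],[-0.79,0.68,0],[-0.79,0.68,0],[-0.79,0.68,0],[-0.79,0.68,0],[-0.79,0.68,0],[-0.79,0.68,0],[-0.79,0.68,0],[-0.79,0.68,0]],"spin":[0,0,0,0,0,0,0,0,0,0]}'
python3 -m jog '{"jaw":[40,40,40,40,40,40,40,40,40,40],"slide":[[-0.79,0.68,0],[-0.79,0.68,0],[-0.79,0.68,0],[-0.79,0.68,0],[-0.79,0.68,0],[-0.79,0.68,0],[-0.79,0.68,0],[-0.79,0.68,0],[-0.79,0.68,0],[0,0,0]],"spin":[0,0,0,0,0,0,0,0,0,0]}'
python3 - <<'E'
from h import *
import pickle
m=env.camera_model("wrist");f=env.grab_frame("wrist");pickle.dump((m,f),open("w1.pkl","wb"))
cv2.imwrite("pics/w1.png",cv2.resize(f[...,::-1],(780,585)));print(env.state()["ee_pos"],env.state()["ee_rot"])
E
```

```text
time_s: 1.1
ee_pos: [154.8, 553.4, 238.5]
ee_rot: [-180.0, 0.1, 89.7]
force: [0.6, -0.3, -0.2]
gripper_width: 39.9
gripper_force: 0.0
time_s: 2.1
ee_pos: [359.3, 315.4, 238.4]
ee_rot: [-180.0, 0.0, 90.0]
force: [0.7, 0.1, -0.3]
gripper_width: 40.0
gripper_force: 0.0
time_s: 3.1
ee_pos: [544.0, 100.6, 237.8]
ee_rot: [-180.0, 0.1, 89.8]
force: [0.2, 0.1, -0.2]
gripper_width: 39.8
gripper_force: 0.0
[542.69381616 102.0791695  237.89107928] [-1.79910108e+02  3.46833692e-03  8.98182318e+01]
```

View pics/w1.png

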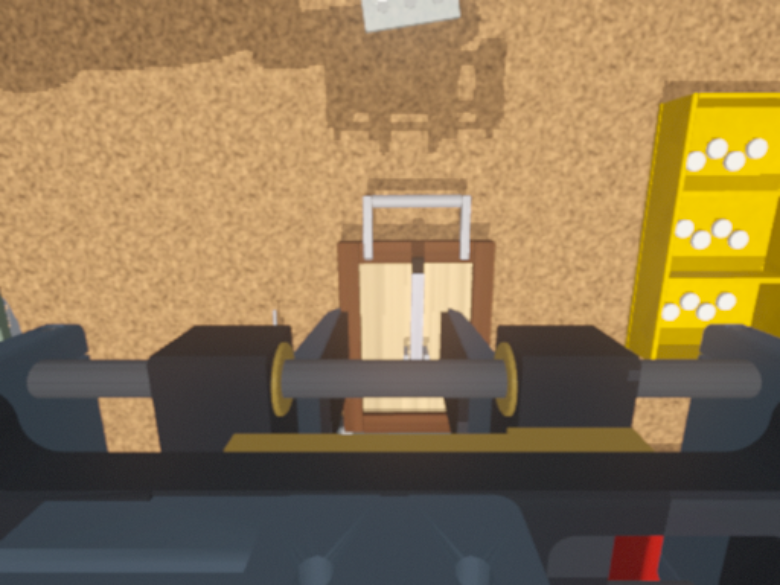

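The wrist picture shows the handle bar at row ≈201, columns 373–468. The leg's foot top is at (418,262), the leg runs along column 418, and the frame edges are at 339 and 494. I'll take a second view from another place.

```bash
python3 -m jog '{"jaw":[40,40,40,40],"slide":[[-0.8,0.3,0],[-0.8,0.3,0],[-0.8,0,0],[0,0,0]],"spin":[0,0,0,0]}'
python3 - <<'E'
from h import *
import pickle
m=env.camera_model("wrist");f=env.grab_frame("wrist");pickle.dump((m,f),open("w2.pkl","wb"))
m1,f1=pickle.load(open("w1.pkl","rb"))
out=[]
for i,g in((m1,f1),(m,f)):
    c=np.array([proj(i,[x,y,z]) for x in(470,655) for y,z in((50,40),(185,40))]);
    u0,v0=np.maximum(c.min(0).astype(int),0);u1,v1=c.max(0).astype(int);print(u0,v0,u1,v1)
    out.append(cv2.resize(g[v0:v1,u0:u1,::-1],None,fx=4,fy=4,interpolation=cv2.INTER_CUBIC)[:560,:390])
h=max(o.shape[0] for o in out);out=[cv2.copyMakeBorder(o,0,h-o.shape[0],0,5,0) for o in out]
cv2.imwrite("pics/w12.png",np.hstack(out));print([o.shape for o in out])
E
```

```text
time_s: 3.55
ee_pos: [559.5, 30.0, 238.5]
ee_rot: [-179.9, 0.0, 89.9]
force: [0.3, 0.7, 0.3]
gripper_width: 40.1
gripper_force: 0.0
207 110 335 200
193 58 327 155
[(388, 395, 3), (388, 395, 3)]
```

View pics/w12.png

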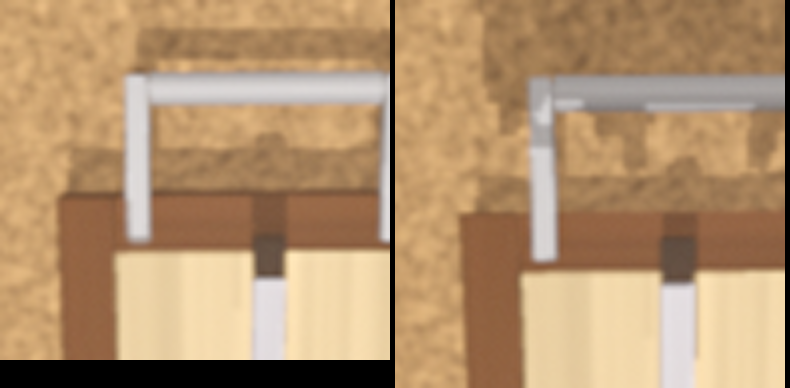

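```bash
python3 - <<'E'
from h import *
import pickle
np.set_printoptions(precision=1,suppress=True)
V=[pickle.load(open(f"w{i}.pkl","rb")) for i in(1,2)];O=[(207,110),(193,58)]
def px(i,x,y): return O[i][0]+(x+.5)/4-.5,O[i][1]+(y+.5)/4-.5
for n,a,b in[("bar outer corner",(125,73),(134,77)),("bar at post inner",(150,88.5),(159,93.5)),("foot/leg edge mid",(269.5,278),(283,284)),("foot far end",(269.5,235),(283,237)),("frame corner",(60,195),(67,214)),("post base",(138,241),(148,261))]:
    print(n,*tri([(V[0][0],*px(0,*a)),(V[1][0],*px(1,*b))]))
B=[]
for (m,f),(u0,v0) in zip(V,O):
    hsv=cv2.cvtColor(f,cv2.COLOR_RGB2HSV).astype(int);k=((hsv[...,1]<60)&(hsv[...,2]>110))
    w=k[v0+12:v0+36,u0+25:u0+110]
    cols=np.where(w.any(0))[0];full=k[v0+16:v0+33]
    # bar between posts
    r=[(u0+25+c,v0+12+np.where(w[:18,c])[0].mean()) for c in range(20,60) if w[:18,c].any()]
    l=np.polyfit(*np.array(r).T,1)
    rowk=k[v0+38:v0+42].mean(0)[u0:u0+130];posts=np.where(rowk>.5)[0]+u0
    print("line",l,"posts",posts)
    P=[plane(m,u,np.polyval(l,u),36) for u in(posts.min(),posts.max())];print(P,np.degrees(np.arctan2(P[1][1]-P[0][1],P[1][0]-P[0][0])))
    # leg column centre (grey) on rows
    R=[]
    for v in range(v0+72,v0+88,3):
        c=np.where(k[v,u0+55:u0+90])[0]
        R.append((u0+55+c.mean(),v,len(c)) if len(c) else None)
    print([plane(m,a[0],a[1],65)[:2] for a in R if a])
    B.append([( (posts.min()+posts.max())/2,np.polyval(l,(posts.min()+posts.max())/2))])
print("bar mid",tri([(V[i][0],*B[i][0]) for i in(0,1)]))
E
```

```text
bar outer corner [513.6 161.5  37. ] [np.float64(0.02331373423953473), np.float64(0.023313734239681982)]
bar at post inner [522.6 155.9  38.3] [np.float64(0.2152730461554611), np.float64(0.2152730461555089)]
foot/leg edge mid [566.   90.5  68.5] [np.float64(0.007364122863849799), np.float64(0.007364122863628336)]
foot far end [565.9 106.   68.2] [np.float64(0.06493812582586352), np.float64(0.06493812582607607)]
frame corner [486.5 115.4  29. ] [np.float64(0.28244427050778403), np.float64(0.2824442705077793)]
post base [516.8  98.3  35.4] [np.float64(0.25728806136322935), np.float64(0.25728806136320437)]
line [  0.  131.5] posts [238 239 240 241 242 243 244 302 303 304 305 306 307 308]
[array([513.6, 156.3,  36. ]), array([617.7, 155.9,  36. ])] -0.21734215975971638
[array([566.3,  85.6]), array([566.3,  81.1]), array([566.4,  76.6]), array([566.4,  72.1]), array([565.7,  67.6]), array([565.8,  63.1])]
line [ 0. 81.] posts [227 228 229 230 231 232 294 295 296 297 298 299]
[array([514.5, 156.2,  36. ]), array([617.2, 156. ,  36. ])] -0.12928529542139428
[array([566.3,  88.6]), array([566.3,  84.6]), array([566.3,  80.5]), array([566.3,  76.4]), array([566.3,  72.3]), array([565.6,  68.1])]
bar mid (array([565.8, 156.1,  35.8]), [np.float64(0.10565177334244416), np.float64(0.1056517733423797)])
```

```bash
python3 -m jog '{"jaw":[40,40,40,40,40,40,40,40,40],"slide":[[0.77,0.1,0],[0.77,0.1,0],[0,0,0.9],[0,0,0.9],[0,0,0.9],[0,0,0.9],[0,0,0.9],[0,0,0.9],[0,0,0]],"spin":[0,0,0,0,0,0,0,0,0]}'
```

```text
time_s: 4.5
ee_pos: [562.6, 78.8, 73.3]
ee_rot: [-179.5, 0.0, 90.1]
force: [-0.7, 0.6, -0.5]
gripper_width: 39.8
gripper_force: 0.0
```

```bash
python3 -m jog '{"jaw":[40,40,40,0,0,0,0,0],"slide":[[-0.08,0.1,0.3],[0,0,0.6],[0,0,0],[0,0,0],[0,0,0],[0,0,0],[0,0,0],[0,0,0]],"spin":[0,0,0,0,0,0,0,0]}' 10
```

```text
time_s: 5.3
ee_pos: [569.5, 75.1, 50.1]
ee_rot: [180.0, -0.0, 90.0]
force: [0.7, -0.2, -0.8]
gripper_width: 2.8
gripper_force: 0.0
```

```bash
python3 - <<'E'
from h import *
print(env.state()["ee_pos"],env.state()["gripper_width"])
a=env.grab_frame("wrist")[...,::-1];b=env.grab_frame("side")[110:300,170:360,::-1]
print(env.state()["ee_pos"],env.state()["gripper_width"],env.state()["gripper_force"])
cv2.imwrite("pics/c1.png",np.hstack([cv2.resize(a[:288],(399,299)),cv2.resize(b,(299,299))]))
E
```

```text
[569.4778933   75.05428226  50.14031013] 2.816403416018141
[569.35448903  75.05169796  49.90851035] 0.06251453097382612 0.0
```

View pics/c1.png

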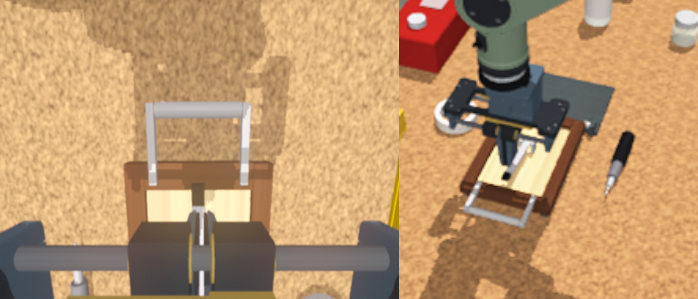

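The wrist picture shows both fingers near column 200 with a white strip between them. The side crop shows the fingers over the leg. The opening reads 0, so I need a closer look.

```bash
python3 - <<'E'
from h import *
a=env.grab_frame("wrist")[...,::-1];b=env.grab_frame("side")[...,::-1]
s=env.camera_model("side");w=env.camera_model("wrist")
for n,m in(("s",s),("w",w)):
  for p in([566,76,65],[569,75,50],[566,106,68],[566,-7,48]): print(n,p,proj(m,p))
c=b[165:265,200:320];d=a[215:345,190:320]
cv2.imwrite("pics/c2.png",np.hstack([cv2.resize(d,(399,399),interpolation=3),cv2.resize(c,(400,399),interpolation=3)]))
E
```

```text
s [566, 76, 65] [240.41519919 216.67641702]
s [569, 75, 50] [239.69523544 219.9625535 ]
s [566, 106, 68] [236.22917458 224.2144207 ]
s [566, -7, 48] [251.24606004 199.50345035]
w [566, 76, 65] [254.30023344 214.80811869]
w [569, 75, 50] [258.29718351 209.82984923]
w [566, 106, 68] [254.0751852  176.41349063]
w [566, -7, 48] [254.94744565 296.90983885]
```

View pics/c2.png

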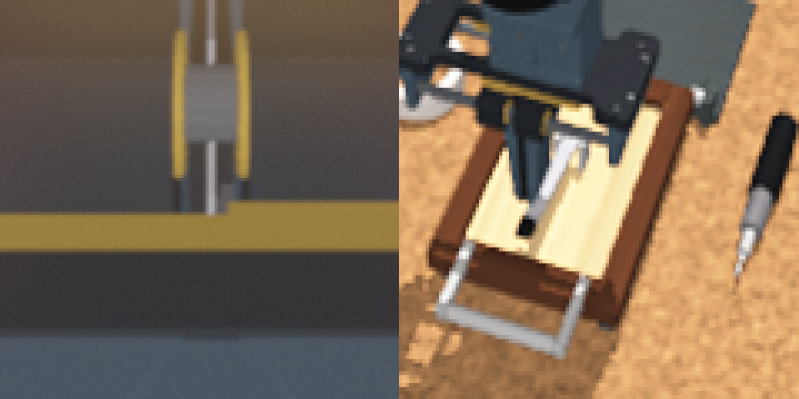

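The side crop shows the fingertips at about (237,214) px. A TCP at z = 50 would put them nearer (239,220), and the leg lies just in front of or below them. I'll open the jaws and check where the tips really are.

```bash
python3 -m jog '{"jaw":[60,60,60,60,60],"slide":[[0,0,0],[0,0,0],[0,0,0],[0,0,0],[0,0,0]],"spin":[0,0,0,0,0]}'
python3 - <<'E'
from h import *
a=env.grab_frame("wrist")[...,::-1];b=env.grab_frame("side")[...,::-1];cv2.imwrite("pics/a3.png",a);cv2.imwrite("pics/b3.png",b)
s=env.camera_model("side");w=env.camera_model("wrist")
st=env.state();print(st["ee_pos"],st["qpos"],st["gripper_width"])
for n,m in(("s",s),("w",w)):
  for p in([539,75,50],[599,75,50],[566,76,65]): print(n,p,proj(m,p))
c=b[155:275,190:310];d=a[120:300,166:346]
cv2.imwrite("pics/c3.png",np.hstack([cv2.resize(d,(399,399),interpolation=3),cv2.resize(c,(399,399),interpolation=3)]))
E
```

```text
time_s: 6.0
ee_pos: [569.2, 75.0, 49.7]
ee_rot: [-180.0, -0.0, 90.0]
force: [-0.4, -0.8, 0.6]
gripper_width: 37.7
gripper_force: 0.0
[569.28486623  75.04784453  49.75989148] [6.35904258e+00 2.45183840e+01 1.00182807e+02 6.19287077e-03
 5.52952020e+01 6.38519769e+00] 45.5365040833195
s [539, 75, 50] [250.45950808 222.69766744]
s [599, 75, 50] [229.06543584 217.26160806]
s [566, 76, 65] [240.41519919 216.67641702]
w [539, 75, 50] [221.16436313 209.86511675]
w [599, 75, 50] [295.44010619 209.8661891 ]
w [566, 76, 65] [254.30065097 214.84742965]
```

View pics/c3.png

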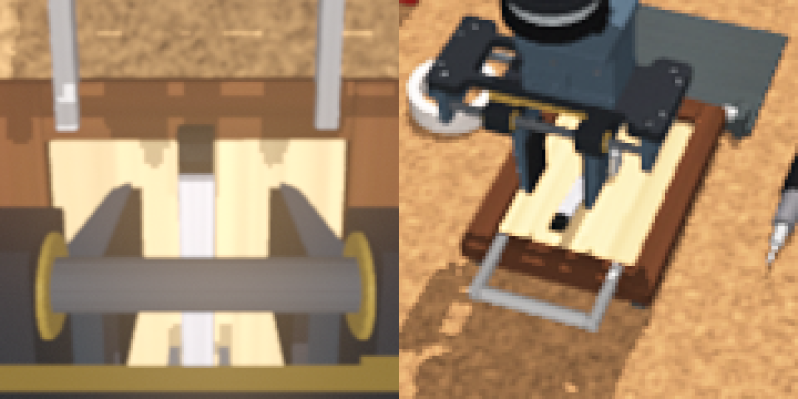

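The open fingers straddle the leg, but their tips show at about (229,214) and (247,218) in the side view. That is roughly 15–20 mm higher than the TCP reading implies, so they closed above the leg. Going 15 mm lower still clears the plywood, so I'll do that and close again.

```bash
python3 -m jog '{"jaw":[45,45,45,0,0,0,0,0,0,0],"slide":[[0,-0.1,0.25],[0,0,0.25],[0,0,0],[0,0,0],[0,0,0],[0,0,0],[0,0,0],[0,0,0],[0,0,0],[0,0,0]],"spin":[0,0,0,0,0,0,0,0,0,0]}' 10
```

```text
time_s: 7.1
ee_pos: [566.9, 74.3, 35.3]
ee_rot: [179.9, 0.1, 90.0]
force: [-0.3, -4.1, 3.7]
gripper_width: 0.4
gripper_force: 4.7
```

```bash
python3 - <<'E'
from h import *
a=env.grab_frame("wrist")[...,::-1];b=env.grab_frame("side")[...,::-1];t=env.grab_frame("top")[...,::-1]
st=env.state();print(st["ee_pos"],st["gripper_width"],st["gripper_force"],st["force"])
b=b[150:270,190:310];d=a[100:300,156:356]
e=t[130:230,195:295]
cv2.imwrite("pics/c4.png",np.vstack([np.hstack([cv2.resize(x,(400,300) if 0 else (390,290),interpolation=3) for x in(d,b)]),np.hstack([cv2.resize(e,(390,290),interpolation=3),cv2.resize(a,(390,290))])]))
E
```

```text
[566.92100948  74.30813709  35.27974174] 0.3923172285006479 5.429166433168575 [ 0.48291435 -5.45382785  5.26396792]
```

View pics/c4.png

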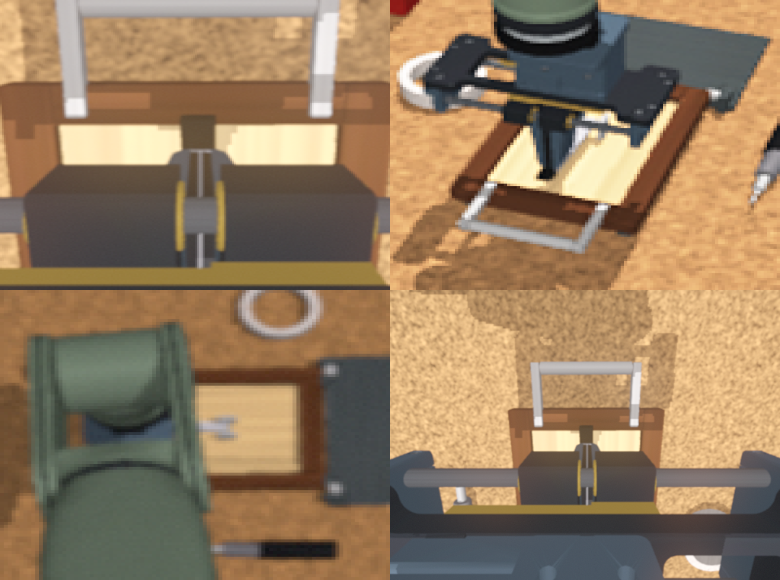

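The tips now cover the leg in the side view, yet the opening still reads about 0 with only 5 N. I'll triangulate the open fingertips from the saved wrist and side pair to settle where they really are.

```bash
python3 - <<'E'
from h import *
np.set_printoptions(precision=1,suppress=True)
s=env.camera_model("side");w=env.camera_model("wrist");e=env.state()["ee_pos"]
def shift(m,d):
    m=dict(m);T=np.array(m["camera_from_world"]).copy();T[:3,3]-=T[:3,:3]@d;m["camera_from_world"]=T;return m
w3=shift(w,np.array([569.3,75,49.7])-e)
for a,b in(((229,203),(247.5,217.6)),((288,203),(229.4,213.7))): print(tri([(w3,*a),(s,*b)]))
m2=env.camera_model("wrist")
# leg in c3 wrist/side: foot/leg edge
a=(166+197*.451,120+175*.451);b=(190+(562-399)*.301,155+213*.301);print("foot edge c3",tri([(w3,*a),(s,*b)]))
T=w["camera_from_world"];c=-T[:3,:3].T@T[:3,3];print("cam-tcp",c-e)
E
```

```text
(array([545.8,  86.5,  77.2]), [np.float64(3.652795117705053), np.float64(3.652795117705218)])
(array([589.2,  91.3,  84.5]), [np.float64(0.3358673256191571), np.float64(0.3358673256192235)])
foot edge c3 (array([565.7,  89. ,  69. ]), [np.float64(1.0026956979160992), np.float64(1.0026956979160153)])
cam-tcp [ -0.5  68.1 206.6]
```

Both cameras agree: the visible fingertips are at z ≈ 77–84 while the TCP reads 50, and the leg's foot edge is at 69. So the fingers end about 30 mm above the reported TCP and are now only touching the leg's top. I'll open and go down in small steps, watching the force.

```bash
python3 -m jog '{"jaw":[45,45,45,45,45,45,45],"slide":[[0,0,0],[0,0,0],[0,0,0],[0,0,0],[0,0,0],[0,0,0.13],[0,0,0]],"spin":[0,0,0,0,0,0,0]}' 10
python3 -m jog '{"jaw":[45,45,45],"slide":[[0,0,0.13],[0,0,0],[0,0,0]],"spin":[0,0,0]}'
```

```text
time_s: 7.95
ee_pos: [565.5, 75.1, 30.1]
ee_rot: [-179.9, -0.0, 90.0]
force: [0.5, -0.1, -0.4]
gripper_width: 44.6
gripper_force: 0.0
time_s: 8.25
ee_pos: [566.2, 75.0, 26.7]
ee_rot: [-180.0, -0.0, 90.0]
force: [0.1, 0.1, -0.4]
gripper_width: 45.4
gripper_force: 0.0
```

```bash
python3 -m jog '{"jaw":[45,45,45],"slide":[[0,0,0.13],[0,0,0],[0,0,0]],"spin":[0,0,0]}'
```

```text
time_s: 8.55
ee_pos: [566.2, 75.0, 22.9]
ee_rot: [-180.0, -0.0, 90.0]
force: [-0.3, 0.1, -0.3]
gripper_width: 44.8
gripper_force: 0.0
```

```bash
python3 -m jog '{"jaw":[45,0,0,0,0,0,0,0,0],"slide":[[0,0,0.13],[0,0,0],[0,0,0],[0,0,0],[0,0,0],[0,0,0],[0,0,0],[0,0,0],[0,0,0]],"spin":[0,0,0,0,0,0,0,0,0]}' 10
```

```text
time_s: 9.45
ee_pos: [566.2, 75.1, 19.2]
ee_rot: [-180.0, -0.0, 90.0]
force: [-1.7, 0.3, 0.8]
gripper_width: 12.1
gripper_force: 10.0
```

The opening reads 12.1 mm at 10 N, so the leg's 12 mm sides are gripped. Now I'll carry it along its arc about the pivot.

```bash
python3 -m jog '{"jaw":[0,0,0,0,0,0,0,0],"slide":[[-0.123,0,-0.428],[-0.19,0,-0.404],[-0.252,0,-0.368],[-0.307,0,-0.323],[-0.355,0,-0.27],[-0.393,0,-0.21],[-0.422,0,-0.145],[0,0,0]],"spin":[0,0,0,0,0,0,0,0]}'
```

```text
time_s: 10.25
ee_pos: [566.4, 12.0, 85.1]
ee_rot: [179.9, 0.0, 89.9]
force: [-3.1, 1.5, 7.7]
gripper_width: 11.8
gripper_force: 10.0
```

```bash
python3 -m jog '{"jaw":[0,0,0,0,0,0,0,0],"slide":[[-0.439,0,-0.076],[-0.446,0,-0.005],[-0.441,0,0.066],[-0.425,0,0.136],[-0.397,0,0.202],[-0.36,0,0.261],[-0.314,0,0.316],[0,0,0]],"spin":[0,0,0,0,0,0,0,0]}'
```

```text
time_s: 11.05
ee_pos: [566.7, -75.9, 57.6]
ee_rot: [179.9, 0.4, 90.0]
force: [-2.0, -7.0, 9.7]
gripper_width: 12.0
gripper_force: 10.0
```

```bash
python3 -m jog '{"jaw":[0,0,0,0],"slide":[[-0.1,0,-0.08],[-0.09,0,0.1],[-0.09,0,0.1],[0,0,0]],"spin":[0,0,0,0]}'
```

```text
time_s: 11.45
ee_pos: [566.6, -81.1, 53.4]
ee_rot: [179.9, 0.1, 90.0]
force: [-0.1, -3.7, 4.9]
gripper_width: 11.9
gripper_force: 10.0
```

```bash
python3 -m jog '{"jaw":[0,0,0,0],"slide":[[-0.1,0,0.05],[-0.07,0,0.1],[-0.07,0,0.1],[0,0,0]],"spin":[0,0,0,0]}'
```

```text
time_s: 11.85
ee_pos: [566.7, -88.7, 45.9]
ee_rot: [179.9, 0.2, 90.0]
force: [-0.3, -6.1, 6.4]
gripper_width: 11.8
gripper_force: 10.0
```

```bash
python3 -m jog '{"jaw":[40,40,40,40,40,40,40,40,40,40],"slide":[[0,0,0],[0,0,0],[0,0,0],[0,0,-0.7],[0,0,-0.9],[0,0,-0.9],[0,0,-0.9],[0,0,-0.9],[0,0,-0.9],[0,0,0]],"spin":[0,0,0,0,0,0,0,0,0,0]}'
python3 - <<'E'
from h import *
import pickle
m=env.camera_model("wrist");f=env.grab_frame("wrist");g=env.grab_frame("side");pickle.dump((m,f),open("w3.pkl","wb"));cv2.imwrite("pics/side5.png",g[...,::-1])
s=env.camera_model("side");print(proj(s,[566,-7,48]),proj(s,[566,-7-.763*115,48+.646*115]),proj(m,[566,-7-.763*115,48+.646*115]),proj(m,[566,-7,48]))
cv2.imwrite("pics/c5.png",np.hstack([cv2.resize(f[...,::-1],(400,300)),cv2.resize(g[140:260,190:350,::-1],(400,300),interpolation=3)]))
E
```

```text
time_s: 12.85
ee_pos: [568.4, -86.5, 205.1]
ee_rot: [179.6, 0.1, 90.0]
force: [-0.1, 0.6, 0.1]
gripper_width: 40.2
gripper_force: 0.0
[251.24606004 199.50345035] [261.3222908  159.20547501] [255.93078162 193.47419721] [255.90667956 113.87196372]
```

View pics/c5.png

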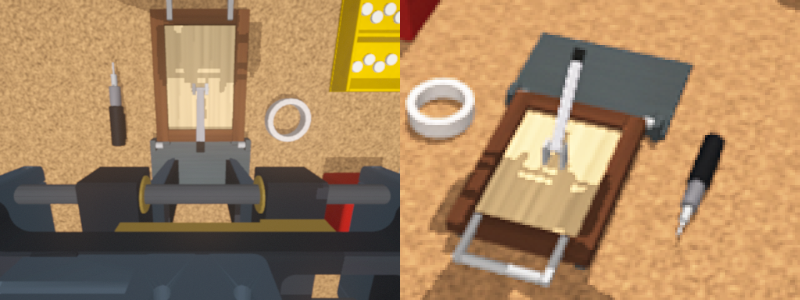

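The leg's foot end is at about (261.6,160.8) px in the side view. The projection for the leg fully flipped is (261.3,159.2), so it is against its stop and the panel is still flat. Next is the handle.

```bash
python3 -m jog '{"jaw":[36,36,36,36,36,36,36,36,36],"slide":[[0.9,0,0],[0.9,0,0],[0.9,0,0],[0.9,0,0],[0.9,0,0],[0.9,0,0],[0.9,0,0],[0.9,0,0],[0.9,-0.08,0]],"spin":[0,0,0,0,0,0,0,0,0]}'
python3 -m jog '{"jaw":[36,36,36,36,36,36,36],"slide":[[0,0,0],[0,0,0],[0,0,0],[0,0,0],[0,0,0],[0,0,0],[0,0,0]],"spin":[-0.94,-0.94,-0.94,-0.94,-0.94,-0.94,-0.94]}'
python3 -m jog '{"jaw":[36,36,36,36,36,36],"slide":[[0,0,0],[0,0,0],[0,0,0],[0,0,0],[0,0,0],[0,0,0]],"spin":[-0.94,-0.94,-0.94,-0.94,-0.91,0]}'
python3 - <<'E'
from h import *
import pickle
m=env.camera_model("wrist");f=env.grab_frame("wrist");pickle.dump((m,f),open("w4.pkl","wb"));cv2.imwrite("pics/w4.png",f[...,::-1])
print(env.state()["ee_pos"],env.state()["ee_rot"])
print([np.round(proj(m,p)) for p in([514,156,36],[566,156,36],[618,156,36])])
E
```

```text
time_s: 13.85
ee_pos: [562.8, 157.5, 199.0]
ee_rot: [-179.8, 0.1, 90.0]
force: [0.5, -0.6, 0.4]
gripper_width: 36.1
gripper_force: 0.0
time_s: 14.55
ee_pos: [562.7, 156.3, 199.0]
ee_rot: [-179.8, -0.2, 142.9]
force: [-0.8, 0.6, -0.8]
gripper_width: 36.1
gripper_force: 0.0
time_s: 15.15
ee_pos: [562.8, 156.4, 199.3]
ee_rot: [-180.0, -0.2, 180.0]
force: [0.1, 0.3, 0.3]
gripper_width: 36.3
gripper_force: 0.0
[562.93592727 156.37374301 199.60384792] [-179.95907918   -0.19671111  179.82978256]
[array([258., 139.]), array([258., 177.]), array([258., 212.])]
```

```bash
python3 -m jog '{"jaw":[34,34,34,34,34,34,34],"slide":[[-0.1,0,0.94],[0,0,0.94],[0,0,0.94],[0,0,0.94],[0,0,0.94],[0,0,0.94],[0,0,0]],"spin":[0,0,0,0,0,0,0]}'
python3 -m jog '{"jaw":[34,34,34],"slide":[[0,0,0.4],[0,0,0.4],[0,0,0]],"spin":[0,0,0]}'
```

```text
time_s: 15.9
ee_pos: [563.0, 155.6, 27.8]
ee_rot: [-179.9, -0.6, 179.8]
force: [0.0, 0.2, -0.9]
gripper_width: 34.4
gripper_force: 0.0
time_s: 16.2
ee_pos: [566.1, 156.3, 7.3]
ee_rot: [-180.0, -0.1, 179.9]
force: [0.6, -0.2, 0.7]
gripper_width: 33.8
gripper_force: 0.0
```

```bash
python3 -m jog '{"jaw":[34,34,34,34],"slide":[[0,0,0.2],[0,0,0.2],[0,0,0.2],[0,0,0]],"spin":[0,0,0,0]}'
```

```text
time_s: 16.6
ee_pos: [566.3, 156.4, -10.5]
ee_rot: [-180.0, -0.1, 180.0]
force: [-0.2, 0.2, -0.8]
gripper_width: 33.8
gripper_force: 0.0
```

```bash
python3 -m jog '{"jaw":[0,0,0,0,0,0],"slide":[[0,0,0],[0,0,0],[0,0,0],[0,0,0],[0,0,0],[0,0,0]],"spin":[0,0,0,0,0,0]}' 30
```

```text
time_s: 17.2
ee_pos: [567.1, 156.7, -9.5]
ee_rot: [180.0, 0.0, 180.0]
force: [-0.5, 0.3, 1.7]
gripper_width: 10.9
gripper_force: 30.0
```

The opening is 10.9 mm on a 12 mm bar, which could be an off-centre hold. I'll regrip slightly lower.

```bash
python3 -m jog '{"jaw":[34,34,34,34,34,0,0,0,0,0],"slide":[[0,0,0],[0,0,0],[0,0,0],[0,0,0.2],[0,0,0],[0,0,0],[0,0,0],[0,0,0],[0,0,0],[0,0,0]],"spin":[0,0,0,0,0,0,0,0,0,0]}' 30
```

```text
time_s: 18.2
ee_pos: [567.0, 156.7, -15.6]
ee_rot: [180.0, 0.0, 180.0]
force: [-0.9, 0.7, 0.4]
gripper_width: 11.0
gripper_force: 30.0
```

```bash
python3 -c "
import numpy as np
a=np.arctan2(18,265)+np.radians(3)*np.arange(31);P=265.6*np.c_[np.cos(a),np.sin(a)];D=np.diff(P,axis=0)/30
for i in (0,10,20):print([[0,round(float(y),2),round(float(-z),2)] for y,z in D[i:i+10]],P[i+10]-P[0])"
```

```text
[[0, -0.04, -0.46], [0, -0.07, -0.46], [0, -0.09, -0.45], [0, -0.12, -0.45], [0, -0.14, -0.44], [0, -0.16, -0.43], [0, -0.18, -0.43], [0, -0.21, -0.42], [0, -0.23, -0.4], [0, -0.25, -0.39]] [-44.50148907 130.08325724]
[[0, -0.27, -0.38], [0, -0.29, -0.36], [0, -0.31, -0.35], [0, -0.32, -0.33], [0, -0.34, -0.31], [0, -0.36, -0.3], [0, -0.37, -0.28], [0, -0.39, -0.26], [0, -0.4, -0.24], [0, -0.41, -0.21]] [-148.08253773  220.48791808]
[[0, -0.42, -0.19], [0, -0.43, -0.17], [0, -0.44, -0.15], [0, -0.45, -0.12], [0, -0.45, -0.1], [0, -0.46, -0.08], [0, -0.46, -0.05], [0, -0.46, -0.03], [0, -0.46, -0.0], [0, -0.46, 0.02]] [-282.98868764  246.99012666]
```

```bash
python3 -m jog '{"jaw":[0,0,0,0,0,0],"slide":[[0,-0.04,-0.46],[0,-0.07,-0.46],[0,-0.09,-0.45],[0,-0.12,-0.45],[0,-0.14,-0.44],[0,0,0]],"spin":[0,0,0,0,0,0]}'
```

```text
time_s: 18.8
ee_pos: [567.1, 142.3, 54.3]
ee_rot: [180.0, 0.1, 179.9]
force: [1.2, 2.6, -3.1]
gripper_width: 11.4
gripper_force: 30.0
```

```bash
python3 -m jog '{"jaw":[0,0,0,0,0,0,0,0,0,0],"slide":[[0,-0.16,-0.43],[0,-0.18,-0.43],[0,-0.21,-0.42],[0,-0.23,-0.4],[0,-0.25,-0.39],[0,-0.27,-0.38],[0,-0.29,-0.36],[0,-0.31,-0.35],[0,-0.32,-0.33],[0,0,0]],"spin":[0,0,0,0,0,0,0,0,0,0]}'
```

```text
time_s: 19.8
ee_pos: [567.3, 75.0, 158.5]
ee_rot: [180.0, 0.1, 179.9]
force: [1.6, 4.2, 1.3]
gripper_width: 11.2
gripper_force: 30.0
```

```bash
python3 -m jog '{"jaw":[0,0,0,0,0,0,0,0,0,0],"slide":[[0,-0.34,-0.31],[0,-0.36,-0.3],[0,-0.37,-0.28],[0,-0.39,-0.26],[0,-0.4,-0.24],[0,-0.41,-0.21],[0,-0.42,-0.19],[0,-0.43,-0.17],[0,-0.44,-0.15],[0,0,0]],"spin":[0,0,0,0,0,0,0,0,0,0]}'
```

```text
time_s: 20.8
ee_pos: [567.5, -33.0, 221.0]
ee_rot: [-179.9, 0.1, 179.9]
force: [4.3, 3.2, 4.2]
gripper_width: 10.9
gripper_force: 30.0
```

```bash
python3 -m jog '{"jaw":[0,0,0,0,0,0,0,0],"slide":[[0,-0.45,-0.12],[0,-0.45,-0.1],[0,-0.46,-0.08],[0,-0.46,-0.05],[0,-0.46,-0.03],[0,-0.46,0],[0,-0.4,0.02],[0,0,0]],"spin":[0,0,0,0,0,0,0,0]}'
```

```text
time_s: 21.6
ee_pos: [567.7, -127.1, 231.3]
ee_rot: [-179.9, 0.1, 179.9]
force: [5.5, 0.2, 4.9]
gripper_width: 10.9
gripper_force: 30.0
```

```bash
python3 - <<'E'
from h import *
L=[];
for n in("side","top","wrist","side"):
    f=env.grab_frame(n);L.append(env.state()["ee_pos"]);cv2.imwrite(f"pics/f_{n}.png",f[...,::-1])
print(np.round(L,1))
a=cv2.imread("pics/f_side.png");b=cv2.imread("pics/f_top.png")
s=env.camera_model("side")
for p in([486,-118,243],[646,-118,243],[486,-109,243],[646,-109,243],[486,-127,243]):print(p,proj(s,p))
cv2.imwrite("pics/c6.png",np.hstack([cv2.resize(a[20:220,160:360],(400,400),interpolation=3),cv2.resize(b[100:260,190:350],(400,400),interpolation=3)]))
E
```

```text
[[ 567.7 -126.5  231.3]
 [ 567.7 -126.1  231.3]
 [ 567.7 -125.9  231.3]
 [ 567.7 -125.8  231.3]]
[486, -118, 243] [293.64842088 124.01057047]
[646, -118, 243] [235.3373195  112.83622916]
[486, -109, 243] [292.69657075 126.00254961]
[646, -109, 243] [234.11037395 114.70289573]
[486, -127, 243] [294.59001801 122.04004827]
```

View pics/c6.png

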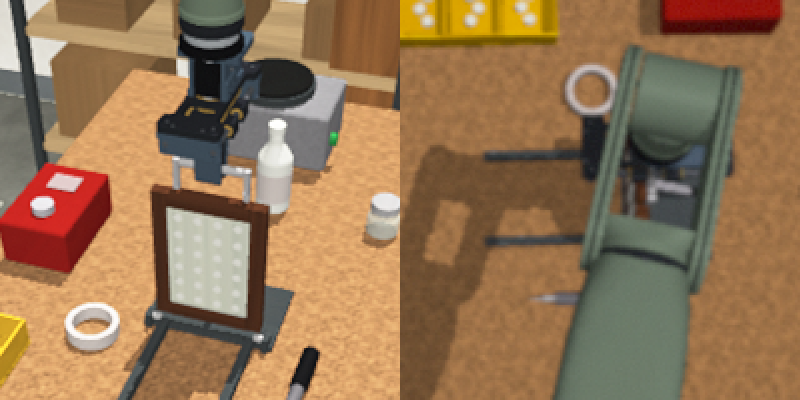

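The side view shows the panel upright with its dotted face towards the camera. Its top right corner is at about (294,124) px, against a prediction of (293,126). I'll trim by 0.6–1 mm, settle and hand in.

```bash
python3 -m jog '{"jaw":[0,0,0,0,0,0],"slide":[[0,-0.03,0],[0,0,0],[0,0,0],[0,0,0],[0,0,0],[0,0,0]],"spin":[0,0,0,0,0,0]}'
```

```text
time_s: 22.4
ee_pos: [567.7, -126.5, 231.3]
ee_rot: [-179.9, 0.1, 180.0]
force: [5.9, -0.8, 3.8]
gripper_width: 10.9
gripper_force: 30.0
```

```bash
python3 -c "
from workcell import env
print(env.state()['ee_pos']);print(env.job_done())"
```

```text
[ 567.70080986 -126.52044925  231.30229853]
the job is handed in; nothing more can be done
None
```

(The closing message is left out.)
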